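# Lay out the cocktail station

## Robot

A 6-joint arm with a two-finger parallel gripper is mounted at the origin on a cart in front of the work surface, level with it; the furniture and walls round the work are solid. World frame = base frame: x ahead of the robot, y to its left, z up, the work surface at z = 0. Lengths are in m, angles in rad, forces in N, time in s.
With the tool pointing down it reaches from about 0.275 to 0.725 m from the base axis. Payload 5.6 kg.
Tool frame: the origin (TCP) lies midway between the tips of the shut fingers; the grasp point (between the pads) lies 19 mm behind it; z points along the fingers, y is the line along which they close (so a half turn about z gives the same grasp; the last joint's range is limited). The gripper opens to 85 mm and grips with 20 to 120 N. Pads are 22 mm wide; open, the fingers measure 114 mm over their backs; the gripper's body (76 mm by 85 mm) begins 54 mm behind the grasp point. The pads swing forward as they close: fully open they stand 13 mm farther back than shut.
Start: joints at [1.565, 0.255, 0.108, 0, -1.424, -0.285], TCP at [0.158, 0.527, 0.231] pointing down, gripper open.
Joint ranges: [-2.95, 2.95], [-1.21, 1.97], [-1.09, 1.5], [-2.87, 1.71], [-2.94, -0.07], [-3.05, 3.05]. Speed limits (rad/s): [2.57, 2.57, 3.14, 3.14, 3.14, 3.14].

## Interface

Orientations are given as a unit quaternion [x, y, z, w].
In Python, from cell import r gives the robot as it stands.
- The arm moves only by the shell command python3 -m crank 'ROWS' [FORCE]. ROWS is text: rows parted by semicolons, each of 5 numbers parted by spaces: the shift along the tool's x, y, z normalised to -1 to 1, where 1 is 0.04 m, then the turn about the tool's z normalised to -1 to 1, where 1 is 0.12 rad, then the opening, from -1 (shut) to 1 (fully open). In form: x y z turn jaw; .... A call has 1 to 8 rows; each row shifts and turns the commanded pose from where the row before left it, along the tool's axes as they then stand; what a row does not reach is not made up. A row lasts 1/10 s, in which the tool goes at most 50 mm and 8.59 degrees, less where a joint would pass 70% of its speed; a pose out of reach is approached as far as the arm can. A call with a number of a shift or a turn outside -1 to 1 is refused whole. A call with a gripper value outside its range is refused whole. The fingers move at their own pace and stop on an object; FORCE is the grip in N (left out, the last holds). Time passes only in rows, so rows that do not move let the fingers close. It gives the time, the measured TCP pose, the force, the opening and the grip force at its end, in the units of the state.
- r.get_obs(): the state, without advancing time (a new reading comes with each control period).
- r.camera(name): name is "scene" or "top"; returns (picture, depth): 400x640x3 uint8, red, green, blue; 400x640 float32, m along the optical axis (not along the pixel's ray), 0 where there is no reading.
- r.get_calibration(name): a dict with "fx", "fy", "cx", "cy" (pixels), "distortion" ([k1, k2, p1, p2, k3] as OpenCV has them; the pictures are not rectified), "extrinsics" (4x4, takes a point from camera to world coordinates). Camera axes: x right, y up, looking along -z (the intrinsics and any distortion apply to the point x, -y, -z); pixel columns grow to the right and rows downward; lengths in m; the calibration is good to about 2 mm. A picture is of the moment at which its call begins. get_calibration takes no time and is no camera call.
- r.close_job(): hands the job in; it is judged then, once.
The state is a dict: "time": time; "qpos": joint angles; "qd": joint speeds; "joint_efforts": joint torques, N m; "eef_pos": TCP position; "tcp_rot": TCP orientation; "wrist_force": force on the tool from outside, world axes, zero at the start; "moment": the same for the moment, N m; "opening": finger opening in m; "grasp_force": force on a finger pad.
Only numpy, scipy, OpenCV 4.12 (cv2) and the standard library are available. Lean on these libraries where they do the work, as an engineer would, in place of code of your own. Each camera call takes 0.05 s, during which the arm holds its last target. There are 200 camera calls.

## Task

Set up the cocktail station round the two bare wooden coasters in the open middle of the worktop, using the things that stand in the open to either side of them (not those at the back under the glass shelf or on the round board): the shaker upright on the middle of the left coaster, the larger of the two steel jiggers upright on the middle of the right one, and the taller of the two bitters bottles on the worktop halfway between the coasters, in line with them. Stand the shorter bitters bottle directly behind the taller one (on the side away from you, square to the row), 9 cm from centre to centre. Leave the smaller jigger and the matchbox where they are, and set everything down gently without knocking anything over.

Things in the scene. Friction and masses are not known exactly. Their poses are not given: they have to be found in the camera images.
- left_coaster: The left (+y, as the robot sees it) of two bare square wooden coasters lying 240 mm apart, centre to centre, on the worktop; 91 x 85 mm, 9 mm thick, stuck down. Origin: centre of its underside. Its y axis points left along the row (the line through both coasters; the right one's centre is at -240 mm on it), its x axis away from the robot, square to the row; z up.
- right_coaster: The right (-y) of the two bare wooden coasters, 91 x 85 mm, 9 mm thick, stuck down, its centre 240 mm from the left coaster's; it may be turned a little relative to the row. Origin: centre of its underside.
- shaker: Steel cocktail shaker, round and closed, 182 mm high, standing upright, 0.37 kg. Body 64 mm wide at most (at 116 mm height); above it a domed shoulder narrows to a cap about 34 mm wide, from 149 mm height to the top. It can be gripped from above by that cap. Origin: centre of its underside, z up its axis.
- large_jigger: The larger of two steel jiggers (hourglass-shaped double measuring cups): 88 mm high, 43 mm wide at the top rim, 40 mm at the foot, narrow waist at 50 mm height, standing upright, 0.11 kg. The upper cup is open and can be gripped from outside at about 70 mm height, where it is some 34 mm wide. Origin: centre of its underside, z up.
- tall_bitters: The taller of two small round bitters bottles, brownish glass with a black cap: 39 mm in diameter, 100 mm high with the cap (body to about 70 mm, shoulder to 85 mm, cap 21 mm wide), standing upright, 0.16 kg. Origin: centre of its underside, z up.
- short_bitters: The shorter of the two bitters bottles, greenish glass with a black cap: 39 mm in diameter, 88 mm high with the cap (body to about 60 mm, shoulder to 75 mm, cap 21 mm wide), standing upright, 0.16 kg. Origin: centre of its underside, z up.
- small_jigger: The smaller steel jigger, 68 mm high and 37 mm wide, standing behind the coasters, to one side; not part of the job, to be left where it is. Origin: centre of its underside. (Keep the gripper clear of the two brass rack posts, which rise from the worktop 0.67 m ahead of the robot, 0.30 m to its left and 0.55 m to its right, and of the glass shelf from 0.68 m ahead, 0.43 m up.)
- matchbox: Closed red matchbox lying flat behind the coasters, to one side, 50 x 63 x 18 mm; not part of the job, to be left where it is. Origin: centre of its underside.
Things that resemble listed ones, but are neither listed nor needed, are in the scene too. What is shaped like the shaker but blue or pink is not meant.

How it is judged:
By the outcome, as a careful person would: the job done as asked, in the order asked, and still so for the second after the job is handed in, with the robot touching nothing.
It also fails if it takes over 125 s, if anything falls off the work surface, if the arm or the gripper's body presses on something with over 40 N, if the wrist force passes 120 N, or if a joint passes its speed limit or range.

## Working session

There is one attempt and no reset: what is moved stays moved. The work goes in short steps, Python scripts to look and compute and a shell command to move; the robot and the scene stay as the last step left them, time stands still between calls to the robot, and variables do not carry over. Pictures are saved under pics/ and viewed, at most 14 in all, crops included, and the job is handed in when it is done.

```bash
mkdir -p pics; ls; cat > h.py <<'E'
import numpy as np, cv2
from cell import r
def cal(n):
    c=r.get_calibration(n); K=np.array([[c['fx'],0,c['cx']],[0,c['fy'],c['cy']],[0,0,1.]]); return K,np.array(c['distortion'],float),np.array(c['extrinsics'])
def ray(n,u,v):
    K,d,E=cal(n); p=cv2.undistortPoints(np.array([[[u,v]]],float),K,d)[0,0]
    return E[:3,3],E[:3,:3]@np.array([p[0],-p[1],-1.])
def atz(n,u,v,z):
    o,k=ray(n,u,v); return o+k*(z-o[2])/k[2]
def cloud(n,dep):
    K,d,E=cal(n); v,u=np.mgrid[:400,:640]; p=cv2.undistortPoints(np.stack([u,v],-1).reshape(-1,1,2).astype(float),K,d)[:,0]
    D=dep.reshape(-1,1); P=np.c_[p[:,0:1]*D,-p[:,1:]*D,-D]@E[:3,:3].T+E[:3,3]; P[D[:,0]==0]=np.nan
    return P.reshape(400,640,3)
def proj(n,P):
    K,d,E=cal(n); q=(np.atleast_2d(P)-E[:3,3])@E[:3,:3]; q=q*[1,-1,-1]
    return cv2.projectPoints(q,np.zeros(3),np.zeros(3),K,d)[0][:,0]
def save(n,im,f=1): cv2.imwrite('pics/'+n,cv2.resize(im[...,::-1],None,fx=f,fy=f,interpolation=cv2.INTER_CUBIC))
E
python3 - <<'E'
from h import *
for n in('scene','top'):
    im,d=r.camera(n); np.savez(f'{n}0.npz',im=im,d=d); save(n+'0.png',im,1.25); print(n,cal(n)[2].round(3).tolist(),cal(n)[0][0,0])
print(r.get_obs())
E
```

```text
pics
scene [[-1.0, 0.023, -0.015, 0.473], [-0.027, -0.89, 0.454, 0.53], [-0.003, 0.455, 0.891, 1.175], [0.0, 0.0, 0.0, 1.0]] 460.36230050883313
top [[-0.38, 0.902, -0.207, 0.21], [-0.925, -0.37, 0.087, 0.059], [0.002, 0.225, 0.974, 1.354], [0.0, 0.0, 0.0, 1.0]] 465.84780208332523
{'time': 0.1, 'qpos': array([ 1.56459067e+00,  2.55736018e-01,  1.07144920e-01, -3.87044385e-04,
       -1.42388270e+00, -2.84627352e-01]), 'qd': array([-0.00167962, -0.00147254,  0.00246438,  0.00018635,  0.00036714,
       -0.00142472]), 'joint_efforts': array([-2.89971722e-03, -3.87604952e+01,  2.38473469e+01,  5.37787020e+00,
       -3.81110207e-03, -1.22716685e-06]), 'eef_pos': array([0.15753173, 0.52651474, 0.23047051]), 'tcp_rot': array([ 9.89441143e-01, -1.44932688e-01, -7.31775667e-05,  8.57182377e-04]), 'wrist_force': array([ 1.16868678, -0.0232892 , -0.47972621]), 'moment': array([ 0.01292581, -0.07109139, -0.02021399]), 'grasp_force': 0.0, 'opening': 0.08580314577501373}
```

View pics/scene0.png

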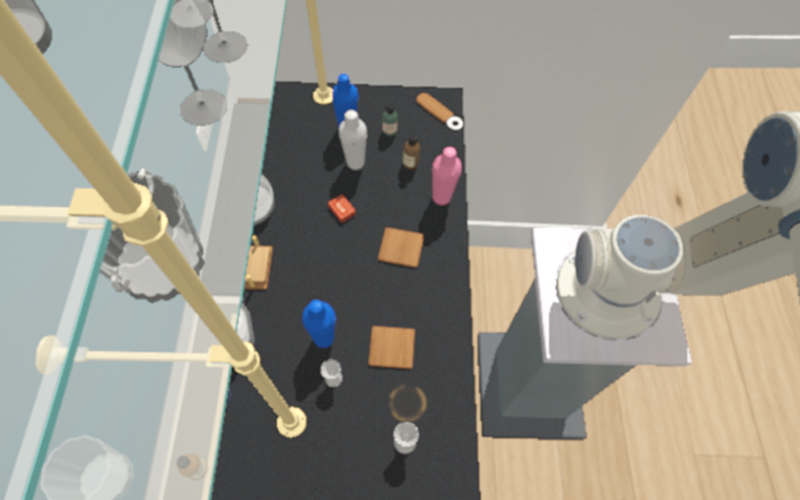

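View pics/top0.png

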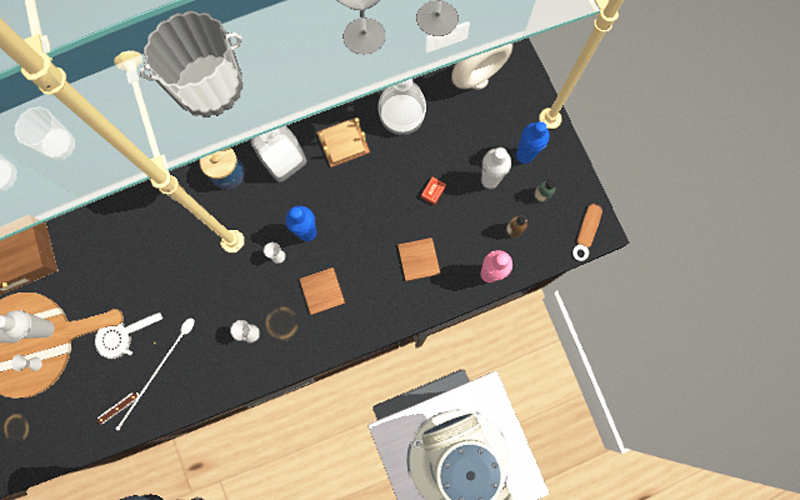

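The top view shows the steel shaker at (497,167), with blue decoys at (533,143) and (301,223) and a pink one at (497,266). The brown bitters is at (517,227) and the green one at (545,190). The jiggers are at (245,330) in the open and at (275,253) behind the coasters. The coasters are at (322,290), which is left (+y), and (418,259). Next I measure with depth and enlarge the candidates.

```bash
cat > m.py <<'E'
from h import *
from scipy import ndimage as nd
from scipy.optimize import least_squares
def circ(p):
    f=least_squares(lambda q:np.hypot(p[:,0]-q[0],p[:,1]-q[1])-q[2],[*p.mean(0),.02],loss='soft_l1',f_scale=.001); return f.x
def clusters(n,im,d,zmin=.012):
    P=cloud(n,d); Z=P[...,2]
    m=(Z>zmin)&(Z<.25)&(P[...,0]>.15)&(P[...,0]<.66)&(abs(P[...,1])<.62)
    L,k=nd.label(m)
    for i in range(1,k+1):
        q=P[L==i]
        if len(q)<40: continue
        v,u=np.argwhere(L==i).mean(0); zt=np.percentile(q[:,2],99)
        t=q[q[:,2]>zt-.012]
        print(n,'px',int(u),int(v),'N',len(q),'top z %.3f'%zt,'topmid',((t.min(0)+t.max(0))/2)[:2].round(4),'ext',np.ptp(t,0)[:2].round(3),'bbox',q.min(0)[:2].round(3),q.max(0)[:2].round(3),im[L==i].mean(0).astype(int))
def coaster(n,im,d):
    P=cloud(n,d); h=im.astype(int); m=(h[...,0]-h[...,2]>60)&(h[...,0]>110)&(P[...,2]<.02)&(P[...,2]>-.01)&(P[...,0]>.2)&(P[...,0]<.55)&(abs(P[...,1])<.3)
    L,k=nd.label(m)
    for i in range(1,k+1):
        if (L==i).sum()<300: continue
        (c,s,a)=cv2.minAreaRect(np.argwhere(L==i)[:,::-1].astype(np.float32)); b=cv2.boxPoints((c,s,a))
        w=np.array([atz(n,*x,.009)[:2] for x in b]); print(n,'coaster px',np.round(c),'center',w.mean(0).round(4),'sides',np.hypot(*(w[1]-w[0])).round(4),np.hypot(*(w[2]-w[1])).round(4),'dir',np.degrees(np.arctan2(*(w[1]-w[0])[::-1])).round(1))
E
python3 - <<'E'
from m import *
for n in('scene','top'):
    z=np.load(f'{n}0.npz'); clusters(n,z['im'],z['d']); coaster(n,z['im'],z['d'])
a=np.load('top0.npz')['im']; s=np.load('scene0.npz')['im']
A=cv2.resize(a[105:245,360:500],(400,400)); B=cv2.resize(a[170:290,170:290],(400,400))
C=cv2.resize(s[50:190,250:390],(400,400)); D=cv2.resize(s[250:390,230:370],(400,400))
save('crop1.png',cv2.resize(np.vstack([np.hstack([A,B]),np.hstack([C,D])]),(600,600)))
E
```

```text
scene px 335 40 N 11244 top z 0.248 topmid [ 0.4053 -0.5917] ext [0.509 0.023] bbox [ 0.15  -0.607] [ 0.66  -0.297] [156 157 154]
scene px 310 95 N 238 top z 0.090 topmid [ 0.4959 -0.4353] ext [0.019 0.021] bbox [ 0.477 -0.446] [ 0.515 -0.413] [91 94 82]
scene px 328 120 N 281 top z 0.101 topmid [ 0.4391 -0.3307] ext [0.021 0.02 ] bbox [ 0.418 -0.345] [ 0.46  -0.311] [101  88  71]
scene px 356 139 N 741 top z 0.183 topmid [ 0.3614 -0.2312] ext [0.024 0.027] bbox [ 0.332 -0.253] [ 0.393 -0.201] [179 110 131]
scene px 272 165 N 233 top z 0.025 topmid [ 0.6034 -0.1897] ext [0.063 0.064] bbox [ 0.572 -0.222] [ 0.635 -0.158] [210 115  84]
scene px 255 257 N 740 top z 0.184 topmid [0.6197 0.1294] ext [0.028 0.024] bbox [0.589 0.1  ] [0.649 0.162] [ 31  86 161]
scene px 264 296 N 204 top z 0.069 topmid [0.595  0.2158] ext [0.035 0.035] bbox [0.577 0.198] [0.613 0.233] [172 170 165]
scene px 324 348 N 346 top z 0.090 topmid [0.4456 0.3379] ext [0.044 0.04 ] bbox [0.424 0.318] [0.467 0.358] [172 170 165]
scene coaster px [321. 197.] center [ 0.4599 -0.0917] sides 0.0887 0.094 dir -98.2
scene 
[... 783 characters left out ...]
bbox [0.587 0.096] [0.648 0.158] [ 41  98 196]
top px 413 180 N 208 top z 0.103 topmid [ 0.4374 -0.335 ] ext [0.02  0.019] bbox [ 0.418 -0.349] [ 0.455 -0.316] [90 73 57]
top px 218 200 N 163 top z 0.071 topmid [0.5936 0.213 ] ext [0.036 0.036] bbox [0.575 0.195] [0.612 0.231] [215 212 206]
top px 396 212 N 499 top z 0.184 topmid [ 0.3597 -0.2351] ext [0.026 0.026] bbox [ 0.329 -0.264] [ 0.391 -0.204] [210 132 157]
top px 194 264 N 252 top z 0.091 topmid [0.4445 0.336 ] ext [0.042 0.041] bbox [0.423 0.315] [0.466 0.357] [219 216 210]
top coaster px [335. 207.] center [ 0.4581 -0.0947] sides 0.085 0.0903 dir -99.9
top coaster px [257. 232.] center [0.4737 0.1452] sides 0.0854 0.0895 dir -93.4
```

View pics/crop1.png

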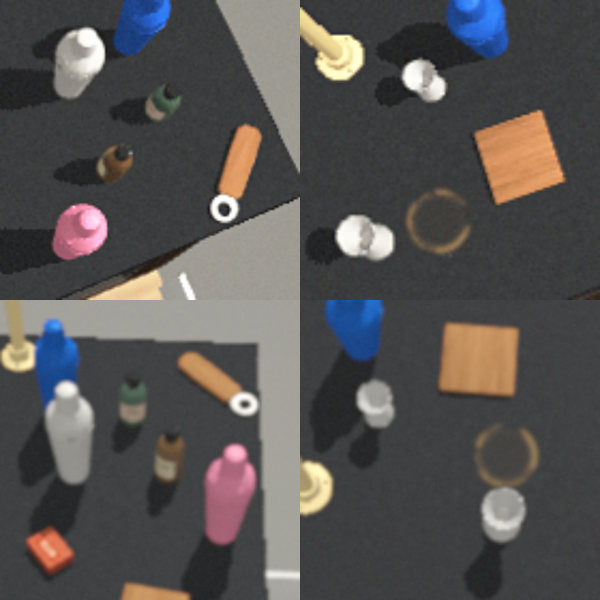

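Candidates in the top image at 640 px:
- **Shaker:** steel at (395,133), against blue (425,112), blue (240,177) and pink (396,212). Only the first is steel.
- **Jigger:** (194,264) is 88 mm high, so it is the large one. (218,200) is 69 mm high, so it is the small one.
- **Bitters:** brown (413,180) is 100 mm high, so it is the tall one. Green (435,151) is 88 mm high, so it is the short one.

The crop confirms all of these. I move to the shaker first.

```bash
python3 -m crank '0 0 -0.1 -0.8 1; 0 0 -0.1 -0.8 1; 0 0 -0.1 -0.8 1; 0 0 0 -0.02 1' 
R='x'; python3 -m crank '0.43 0.88 0 0 1; 0.43 0.88 0 0 1; 0.43 0.88 0 0 1; 0.43 0.88 0 0 1; 0.43 0.88 0 0 1; 0.43 0.88 0 0 1; 0.43 0.88 0 0 1; 0.43 0.88 0 0 1'
```

```text
time: 0.5
eef_pos: [0.1577, 0.527, 0.2434]
tcp_rot: [1.0, 0.0, -0.0, -0.0]
wrist_force: [0.2, 0.1, -0.4]
opening: 0.0855
grasp_force: 0.0
time: 1.3
eef_pos: [0.2953, 0.2436, 0.243]
tcp_rot: [1.0, -0.001, -0.0, 0.0]
wrist_force: [1.7, 0.9, 0.8]
opening: 0.0856
grasp_force: 0.0
```

```bash
python3 -m crank '0.43 0.88 0 0 1; 0.43 0.88 0 0 1; 0.43 0.88 0 0 1; 0.43 0.88 0 0 1; 0.43 0.88 0 0 1; 0.43 0.88 0 0 1; 0.43 0.88 0 0 1; 0.43 0.88 0 0 1' >/dev/null
python3 -m crank '0.43 0.88 0 0 1; 0.43 0.88 0 0 1; 0.43 0.88 0 0 1; 0.43 0.88 0 0 1; 0.43 0.88 0 0 1; 0.43 0.88 0 0 1; 0.43 0.9 0 0 1; 0.4 0.9 0 0 1'
python3 -m crank '0 0 0.4 0 1; 0 0 0 0 1; 0 0 0 0 1'
python3 - <<'E'
from h import *
out=[]
for n in('scene','top'):
    im,d=r.camera(n); np.savez(f'{n}1.npz',im=im,d=d)
    u,v=map(int,proj(n,[[.573,-.327,.18]])[0]); u0,v0=max(u-55,0),max(v-55,0); print(n,u0,v0,proj(n,[r.get_obs()['eef_pos'],[.5735,-.327,.182]]))
    out.append(cv2.resize(im[v0:v0+110,u0:u0+110],(400,400)))
save('s1.png',np.hstack(out))
E
```

```text
time: 2.9
eef_pos: [0.5693, -0.3211, 0.2424]
tcp_rot: [1.0, -0.002, -0.0, -0.0]
wrist_force: [0.1, 0.7, 0.1]
opening: 0.0855
grasp_force: 0.0
time: 3.2
eef_pos: [0.5685, -0.3194, 0.2269]
tcp_rot: [1.0, -0.001, -0.001, -0.0]
wrist_force: [-0.4, 0.1, 0.9]
opening: 0.0854
grasp_force: 0.0
scene 227 37 [[282.66299739  82.16983806]
 [282.02477574  91.51386961]]
top 344 68 [[400.705349   118.532427  ]
 [399.7218241  122.83845351]]
```

View pics/s1.png

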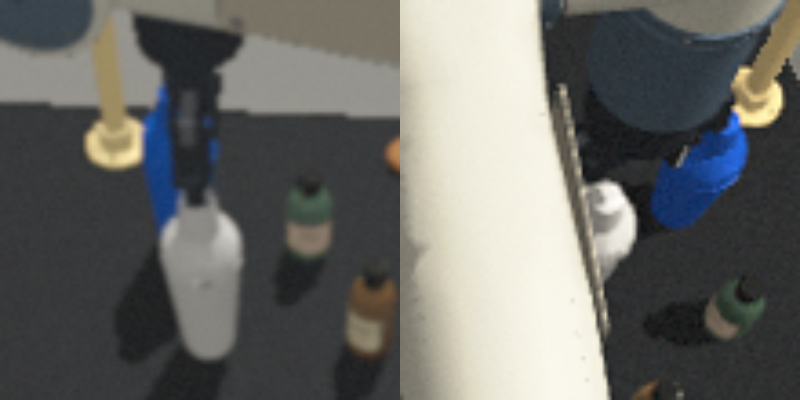

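The scene crop shows the fingers at about (193,180), over the steel cap at (197,205), with blue and green clear. I descend and grip.

```bash
python3 -m crank '0.05 0.15 0.3 0 1; 0 0 0.4 0 1; 0 0 0.4 0 1; 0 0 0.4 0 1; 0 0 0.3 0 1; 0 0 0.1 0 1; 0 0 0 0 1; 0 0 0 0 1' 40
python3 -m crank '0 0 0 0 0.4; 0 0 0 0 0.2; 0 0 0 0 0; 0 0 0 0 -0.1; 0 0 0 0 -0.2; 0 0 0 0 -0.4; 0 0 0 0 -1; 0 0 0 0 -1'
python3 -m crank '0 0 0 0 -1; 0 0 0 0 -1; 0 0 0 0 -1'
```

```text
time: 4.1
eef_pos: [0.5713, -0.3259, 0.1522]
tcp_rot: [1.0, -0.0, 0.001, 0.0]
wrist_force: [-0.6, 0.9, 0.1]
opening: 0.0858
grasp_force: 0.0
time: 4.9
eef_pos: [0.5711, -0.3259, 0.1517]
tcp_rot: [1.0, -0.0, 0.0, 0.0]
wrist_force: [0.4, -1.4, 2.3]
opening: 0.0304
grasp_force: 39.0
time: 5.2
eef_pos: [0.5711, -0.3259, 0.1517]
tcp_rot: [1.0, -0.0, 0.0, 0.0]
wrist_force: [-0.5, -1.2, 2.9]
opening: 0.0302
grasp_force: 39.2
```

```bash
python3 -m crank '0 0 -0.1 0 -1; 0 0 -0.3 0 -1; 0 0 -0.5 0 -1; 0 0 -0.4 0 -1; 0 0 -0.1 0 -1; 0 0 0 0 -1'
python3 -m crank '-0.1 -0.4 0 0 -1; -0.17 -0.7 0 0 -1; -0.17 -0.8 0 0 -1; -0.17 -0.8 0 0 -1; -0.17 -0.8 0 0 -1; -0.17 -0.8 0 0 -1; -0.17 -0.8 0 0 -1; -0.17 -0.8 0 0 -1'
python3 -m crank '-0.17 -0.8 0 0 -1; -0.17 -0.8 0 0 -1; -0.17 -0.8 0 0 -1; -0.17 -0.8 0 0 -1; -0.17 -0.8 0 0 -1; -0.17 -0.8 0 0 -1; -0.17 -0.8 0 0 -1; -0.1 -0.5 0 0 -1'
python3 -m crank '-0.1 -0.3 0 0 -1; 0 0 0 0 -1; 0 0 0 0 -1'
cat > look.py <<'E'
import sys; from h import *
tag=sys.argv[1]; x,y,z=map(float,sys.argv[2:5]); s=int(sys.argv[5]); out=[]
for n in('scene','top'):
    im,d=r.camera(n); np.savez(f'{n}{tag}.npz',im=im,d=d)
    u,v=map(int,proj(n,[[x,y,z]])[0]); u0,v0=max(u-s,0),max(v-s,0); print(n,'origin',u0,v0,'scale',400/(2*s))
    out.append(cv2.resize(im[v0:v0+2*s,u0:u0+2*s],(400,400),interpolation=cv2.INTER_CUBIC))
save(tag+'.png',np.hstack(out))
E
python3 look.py s2 .475 .146 .08 60
```

```text
time: 5.8
eef_pos: [0.5711, -0.3254, 0.2074]
tcp_rot: [1.0, -0.0, 0.0, -0.0]
wrist_force: [-0.2, 0.4, -5.4]
opening: 0.0305
grasp_force: 39.0
time: 6.6
eef_pos: [0.5181, -0.0882, 0.2059]
tcp_rot: [1.0, -0.0, -0.001, -0.0]
wrist_force: [1.0, 0.4, -4.2]
opening: 0.0305
grasp_force: 39.1
time: 7.4
eef_pos: [0.4664, 0.1561, 0.206]
tcp_rot: [1.0, 0.0, -0.001, 0.0]
wrist_force: [-0.7, 0.5, -4.1]
opening: 0.0306
grasp_force: 39.2
time: 7.7
eef_pos: [0.4636, 0.1659, 0.2068]
tcp_rot: [1.0, -0.0, -0.001, 0.0]
wrist_force: [0.7, 0.3, -3.7]
opening: 0.0302
grasp_force: 39.2
scene origin 253 207 scale 3.3333333333333335
top origin 193 168 scale 3.3333333333333335
```

View pics/s2.png

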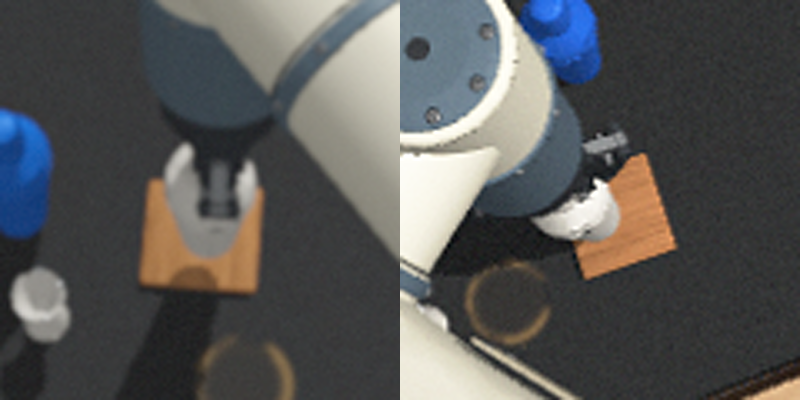

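The scene crop shows the held shaker upright over the coaster, its foot at about (208,245), slightly left of the coaster and nearer to me. I fit its axis from depth.

```bash
cat > fit.py <<'E'
from h import *
from scipy.optimize import least_squares
def fit(n,tag,c,z0,z1,R):
    z=np.load(f'{n}{tag}.npz'); P=cloud(n,z['d']); im=z['im'].astype(int)
    m=(P[...,2]>z0)&(P[...,2]<z1)&(np.hypot(P[...,0]-c[0],P[...,1]-c[1])<R+.012)&(im.min(-1)>90)
    q=P[m]; f=least_squares(lambda k:np.hypot(q[:,0]-k[0],q[:,1]-k[1])-R,c[:2],loss='soft_l1',f_scale=.001)
    g=least_squares(lambda k:np.hypot(q[:,0]-k[0],q[:,1]-k[1])-k[2],[*c[:2],R],loss='soft_l1',f_scale=.001)
    print(n,tag,z0,len(q),f.x.round(4),'free',g.x.round(4)); return f.x
E
python3 - <<'E'
from fit import *
for n in('scene','top'):
    for a in(.06,.09,.12,.145): fit(n,'s2',(.466,.166),a,a+.025,.031)
    if n=='top':
      for a in(.09,.104):fit(n,'0',(.573,-.327),a,a+.02,.0315)
E
```

```text
scene s2 0.06 22 [0.4734 0.1528] free [0.4726 0.1612 0.023 ]
scene s2 0.09 26 [0.4727 0.1566] free [0.4721 0.1644 0.0241]
scene s2 0.12 32 [0.4718 0.1612] free [0.472  0.1653 0.0273]
scene s2 0.145 36 [0.4715 0.1648] free [0.4715 0.1623 0.0332]
top s2 0.06 15 [0.4781 0.1647] free [0.4695 0.1594 0.0216]
top s2 0.09 16 [0.4743 0.1656] free [0.4686 0.1608 0.0241]
top s2 0.12 20 [0.4725 0.1651] free [0.4686 0.1625 0.0268]
top s2 0.145 20 [0.4708 0.1646] free [0.4704 0.1644 0.0306]
top 0 0.09 41 [ 0.5781 -0.3339] free [ 0.5773 -0.333   0.0305]
top 0 0.104 52 [ 0.577  -0.3328] free [ 0.5772 -0.3331  0.0319]
```

```bash
python3 -m crank '0.1 0.2 0.1 0 -1; 0 0.23 0.3 0 -1; 0 0 0.3 0 -1; 0 0 0.2 0 -1; 0 0 0.1 0 -1; 0 0 0 0 -1; 0 0 0 0 -1'
python3 look.py s3 .475 .146 .08 45
python3 - <<'E'
from fit import *
for n in('scene','top'):
    for a in(.03,.05,.07,.09,.11,.13): fit(n,'s3',(.47,.148),a,a+.02,.028 if a<.09 else .031)
E
```

```text
time: 8.5
eef_pos: [0.4682, 0.1494, 0.1676]
tcp_rot: [1.0, -0.0, 0.0, -0.0]
wrist_force: [-0.6, -0.3, -4.7]
opening: 0.0306
grasp_force: 39.3
scene origin 268 222 scale 4.444444444444445
top origin 208 183 scale 4.444444444444445
scene s3 0.03 17 [0.4771 0.1409] free [0.4763 0.147  0.0224]
scene s3 0.05 19 [0.4761 0.1433] free [0.4761 0.1447 0.0268]
scene s3 0.07 26 [0.476  0.1461] free [0.476  0.1486 0.0258]
scene s3 0.09 29 [0.4763 0.1461] free [0.4763 0.1491 0.0283]
scene s3 0.11 26 [0.4768 0.1491] free [0.4764 0.1528 0.0278]
scene s3 0.13 123 [0.476  0.1496] free [0.476  0.1511 0.0297]
top s3 0.03 12 [0.4793 0.1469] free [0.4737 0.1433 0.022 ]
top s3 0.05 10 [0.4779 0.146 ] free [0.4749 0.145  0.0251]
top s3 0.07 10 [0.4761 0.1465] free [0.4764 0.1467 0.0284]
top s3 0.09 14 [0.477  0.1484] free [0.4753 0.1472 0.0291]
top s3 0.11 14 [0.4749 0.1489] free [0.4763 0.1496 0.0324]
top s3 0.13 72 [0.4753 0.1486] free [0.4741 0.1483 0.03  ]
```

View pics/s3.png

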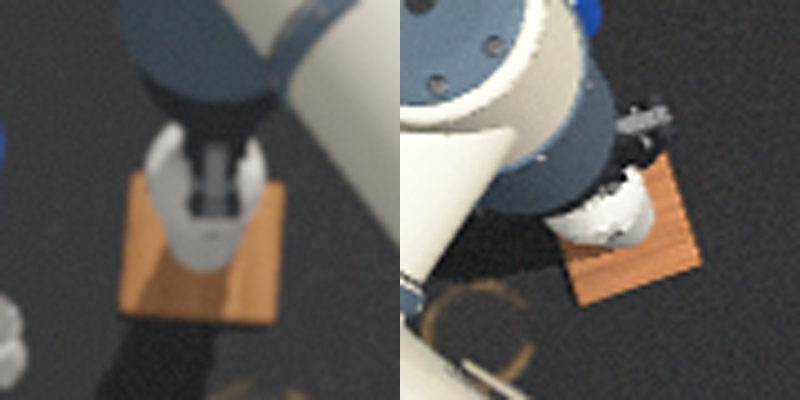

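```bash
python3 -m crank '-0.02 0.06 0 0 -1; 0 0 0.06 0 -1; 0 0 0.05 0 -1; 0 0 0.04 0 -1; 0 0 0 0 -1; 0 0 0 0 -1'
```

```text
time: 9.2
eef_pos: [0.4671, 0.1468, 0.1612]
tcp_rot: [1.0, -0.0, -0.0, 0.0]
wrist_force: [-0.4, -0.2, -4.2]
opening: 0.0302
grasp_force: 39.3
```

```bash
python3 -m crank '0 0 0.02 0 -1; 0 0 0 0 -1; 0 0 0 0 -1'; python3 -m crank '0 0 0.01 0 -1; 0 0 0 0 -1; 0 0 0 0 -1'
```

```text
time: 9.5
eef_pos: [0.4673, 0.1469, 0.1607]
tcp_rot: [1.0, -0.0, 0.0, -0.0]
wrist_force: [0.1, -0.6, -2.4]
opening: 0.0304
grasp_force: 39.6
time: 9.8
eef_pos: [0.4676, 0.1469, 0.1607]
tcp_rot: [1.0, -0.0, 0.001, -0.0]
wrist_force: [-0.8, -0.8, 1.9]
opening: 0.0308
grasp_force: 40.2
```

```bash
python3 -m crank '0 0 0 0 -0.2; 0 0 0 0 0; 0 0 0 0 0.2; 0 0 0 0 0.5; 0 0 0 0 0.8; 0 0 0 0 1; 0 0 0 0 1; 0 0 0 0 1'
python3 -m crank '0 0 -0.3 0 1; 0 0 -0.6 0 1; 0 0 -0.9 0 1; 0 0 -0.5 0 1; -0.1 -0.8 0 0 1; -0.1 -0.9 0 0 1; -0.1 -0.9 0 0 1; -0.1 -0.9 0 0 1'
python3 -m crank '-0.1 -0.9 0 0 1; -0.05 -0.4 0.3 0 1; 0 0 0 0 1; 0 0 0 0 1'
python3 look.py j1 .445 .337 .1 60
python3 - <<'E'
from m import *
from fit import *
for n in('scene','top'):
    z=np.load(f'{n}j1.npz'); clusters(n,z['im'],z['d']); coaster(n,z['im'],z['d'])
    for a in(.05,.07,.09,.11): fit(n,'j1',(.475,.148),a,a+.02,.031)
E
```

```text
time: 10.6
eef_pos: [0.4671, 0.1468, 0.1601]
tcp_rot: [1.0, -0.0, -0.0, -0.0]
wrist_force: [-0.2, -0.2, -0.3]
opening: 0.0854
grasp_force: 0.0
time: 11.4
eef_pos: [0.451, 0.2881, 0.2533]
tcp_rot: [1.0, -0.0, 0.001, -0.0]
wrist_force: [0.3, 0.3, 0.8]
opening: 0.0853
grasp_force: 0.0
time: 11.8
eef_pos: [0.4451, 0.3382, 0.24]
tcp_rot: [1.0, -0.0, -0.0, 0.001]
wrist_force: [0.6, -0.7, -0.4]
opening: 0.0854
grasp_force: 0.0
scene origin 264 285 scale 3.3333333333333335
top origin 130 203 scale 3.3333333333333335
scene px 338 36 N 10681 top z 0.248 topmid [ 0.4052 -0.5908] ext [0.509 0.024] bbox [ 0.15  -0.606] [ 0.66  -0.406] [135 136 134]
scene px 310 95 N 240 top z 0.090 topmid [ 0.496  -0.4354] ext [0.018 0.022] bbox [ 0.477 -0.447] [ 0.515 -0.412] [78 80 70]
scene px 328 120 N 277 top z 0.102 topmid [ 0.4391 -0.331 ] ext [0.021 0.019] bbox [ 0.418 -0.347] [ 0.46  -0.311] [86 75 60]
scene px 356 139 N 741 top z 0.183 topmid [ 0.3621 -0.2314] ext [0.027 0.028] bbox [ 0.332 -0.257] [ 0.393 -0.201] [159  95 113]
scene px 272 165 N 233 top z 0.024 topmid [ 0.6036 -0.1896] ext [0.064 0.066
[... 1664 characters left out ...]
7 0.025] bbox [ 0.33  -0.263] [ 0.391 -0.203] [189 110 132]
top px 253 226 N 508 top z 0.193 topmid [0.4727 0.1425] ext [0.025 0.027] bbox [0.442 0.11 ] [0.519 0.185] [196 192 184]
top px 194 264 N 247 top z 0.090 topmid [0.4447 0.3364] ext [0.042 0.042] bbox [0.424 0.316] [0.466 0.357] [194 190 183]
top coaster px [335. 207.] center [ 0.458  -0.0946] sides 0.0848 0.0894 dir -100.7
top coaster px [257. 233.] center [0.4738 0.1456] sides 0.0844 0.0895 dir -93.4
top j1 0.05 12 [0.478  0.1434] free [0.4741 0.142  0.0271]
top j1 0.07 11 [0.4768 0.143 ] free [0.4762 0.1426 0.0303]
top j1 0.09 10 [0.4751 0.1417] free [0.4694 0.14   0.0254]
top j1 0.11 20 [0.4731 0.1416] free [0.4744 0.1422 0.0322]
```

View pics/j1.png

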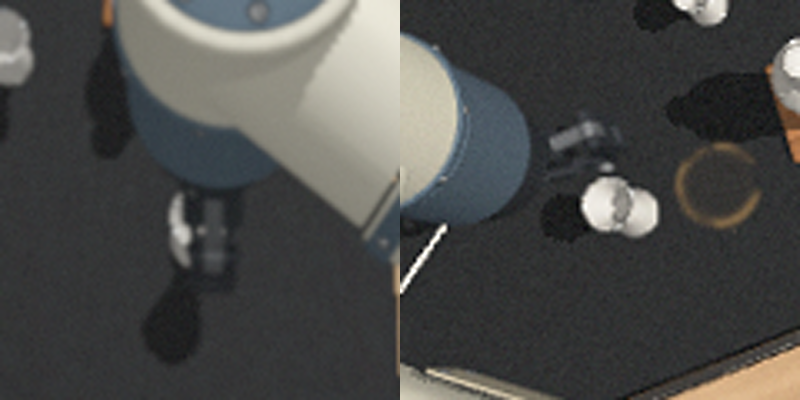

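The top crop shows the jigger at (608,205) and the gripper above it at (585,150). The scene crop suggests the jigger sits a few mm further from the robot (+x) than the fingers. I check the finger position in the cloud.

```bash
python3 - <<'E'
from h import *
t=np.array([.4451,.3382,.240])
for n in('scene','top'):
    z=np.load(f'{n}j1.npz'); P=cloud(n,z['d'])
    for a in (.235,.245,.255,.265,.275,.285):
        m=(P[...,2]>a)&(P[...,2]<a+.01)&(abs(P[...,0]-t[0])<.05)&(abs(P[...,1]-t[1])<.07); q=P[m]
        if len(q)>4: print(n,a,len(q),'x',np.percentile(q[:,0],[5,95]).round(4),'y',np.percentile(q[:,1],[5,95]).round(4))
E
```

```text
top 0.265 7 x [0.4353 0.4399] y [0.2835 0.2932]
```

```bash
python3 - <<'E'
from h import *
for n,o in(('scene',(264,285)),('top',(130,203))):
    for p in ([.4451,.3382+.05,.255],[.4451,.3382+.05,.29],[.4451,.3382-.05,.255],[.4451,.337,.09]):
        print(n,p,((proj(n,p)[0]-o)*10/3).round())
im=np.load('scenej1.npz')['im'][325:385,300:355]
save('j1b.png',np.clip(im.astype(float)*2.2,0,255).astype(np.uint8),10)
E
```

```text
scene [0.4451, 0.3882, 0.255] [209. 244.]
scene [0.4451, 0.3882, 0.29] [211. 234.]
scene [0.4451, 0.2882, 0.255] [211.  71.]
scene [0.4451, 0.337, 0.09] [203. 204.]
top [0.4451, 0.3882, 0.255] [ 78. 207.]
top [0.4451, 0.3882, 0.29] [ 61. 202.]
top [0.4451, 0.2882, 0.255] [208. 155.]
top [0.4451, 0.337, 0.09] [205. 202.]
```

View pics/j1b.png

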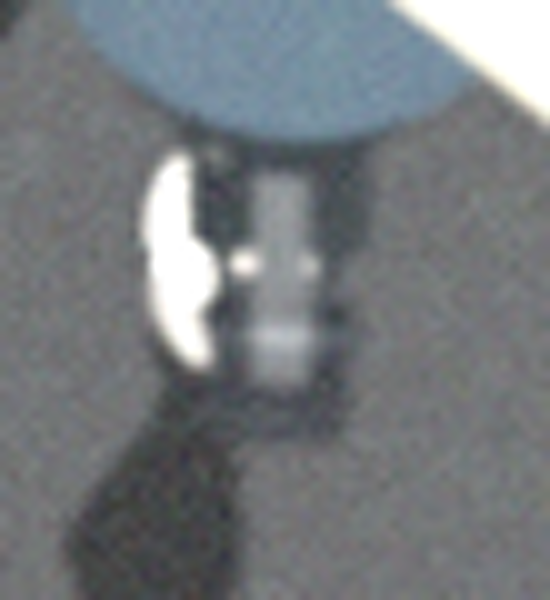

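The enlarged crop shows the finger centre at about px 328, against 326.7 predicted. So the TCP appears about 2.5 mm nearer to the robot than it is, and I shift +3 mm in x and descend.

```bash
python3 -m crank '0.08 0.02 0.7 0 1; 0 0 0.9 0 1; 0 0 0.9 0 1; 0 0 0.9 0 1; 0 0 0.7 0 1; 0 0 0.5 0 1; 0 0 0.15 0 1; 0 0 0.05 0 1' 25
python3 -m crank '0 0 0 0 0.4; 0 0 0 0 0.2; 0 0 0 0 0; 0 0 0 0 -0.1; 0 0 0 0 -0.3; 0 0 0 0 -1; 0 0 0 0 -1; 0 0 0 0 -1'
python3 -m crank '0 0 0 0 -1; 0 0 0 0 -1; 0 0 -0.1 0 -1; 0 0 -0.3 0 -1; 0 0 -0.5 0 -1; 0 0 -0.3 0 -1; 0 0 -0.1 0 -1; 0 0 0 0 -1'
```

```text
time: 12.7
eef_pos: [0.4488, 0.3374, 0.0484]
tcp_rot: [1.0, -0.001, 0.0, 0.0]
wrist_force: [-0.1, 0.4, 0.1]
opening: 0.0854
grasp_force: 0.0
time: 13.5
eef_pos: [0.4492, 0.3385, 0.0493]
tcp_rot: [1.0, 0.0, 0.001, -0.001]
wrist_force: [0.4, -1.7, 6.5]
opening: 0.0405
grasp_force: 23.9
time: 14.3
eef_pos: [0.4485, 0.3383, 0.1006]
tcp_rot: [1.0, -0.0, 0.0, -0.001]
wrist_force: [0.7, 0.8, -2.0]
opening: 0.0404
grasp_force: 25.0
```

```bash
python3 -m crank '0 0 -0.5 0 -1; 0 0 -0.9 0 -1; 0 0 -0.9 0 -1; 0 0 -0.9 0 -1; 0 0 -0.9 0 -1; 0 0 -0.4 0 -1; 0 0.2 0 0 -1; 0.03 0.5 0 0 -1'
python3 -m crank '0.03 0.8 0 0 -1; 0.03 0.9 0 0 -1; 0.03 0.9 0 0 -1; 0.03 0.9 0 0 -1; 0.03 0.9 0 0 -1; 0.03 0.9 0 0 -1; 0.03 0.9 0 0 -1; 0.03 0.9 0 0 -1'
python3 -m crank '0.03 0.9 0 0 -1; 0.03 0.8 0 0 -1; 0.03 0.7 0 0 -1; 0 0.5 0 0 -1; 0 0.1 0 0 -1; 0 0 0.5 0 -1; 0 0 0.5 0 -1; 0 0 0 0 -1'
```

```text
time: 15.1
eef_pos: [0.4489, 0.31, 0.278]
tcp_rot: [1.0, 0.0, -0.001, 0.001]
wrist_force: [-1.0, -0.7, -1.9]
opening: 0.0403
grasp_force: 25.2
time: 15.9
eef_pos: [0.4574, 0.0235, 0.2782]
tcp_rot: [1.0, -0.0, -0.002, 0.0]
wrist_force: [0.9, 0.2, -1.2]
opening: 0.0398
grasp_force: 25.2
time: 16.7
eef_pos: [0.4598, -0.0938, 0.2363]
tcp_rot: [1.0, -0.0, -0.004, -0.0]
wrist_force: [-0.2, -0.9, -2.4]
opening: 0.0404
grasp_force: 25.2
```

```bash
python3 -m crank '0.03 0 0.6 0 -1; 0 0 0.9 0 -1; 0 0 0.9 0 -1; 0 0 0.8 0 -1; 0 0 0.6 0 -1; 0 0 0.3 0 -1; 0 0 0.1 0 -1; 0 0 0 0 -1'
python3 -m crank '0 0 0 0 -1; 0 0 0 0 -1'
python3 look.py j2 .46 -.093 .04 40
python3 - <<'E'
from m import *
from fit import *
z=np.load('scenej2.npz'); clusters('scene',z['im'],z['d'])
for n in('scene','top'):
    for a in(.05,.07,.09,.11): fit(n,'j2',(.475,.148),a,a+.02,.03)
    P=cloud(n,np.load(n+'j2.npz')['d']); q=P[(P[...,2]>.02)&(P[...,2]<.05)&(np.hypot(P[...,0]-.46,P[...,1]+.093)<.035)]
    print(n,'jig low',len(q),q.min(0).round(4),q.max(0).round(4))
E
```

```text
time: 17.5
eef_pos: [0.4638, -0.094, 0.0722]
tcp_rot: [1.0, 0.0, -0.0, 0.0]
wrist_force: [1.2, -0.5, -0.8]
opening: 0.0405
grasp_force: 25.2
time: 17.7
eef_pos: [0.4646, -0.094, 0.0731]
tcp_rot: [1.0, -0.0, 0.001, -0.0]
wrist_force: [0.1, 0.3, -1.2]
opening: 0.0403
grasp_force: 25.3
scene origin 280 151 scale 5.0
top origin 294 164 scale 5.0
scene px 338 36 N 10615 top z 0.248 topmid [ 0.405  -0.5927] ext [0.509 0.022] bbox [ 0.15  -0.607] [ 0.66  -0.406] [140 142 140]
scene px 272 165 N 236 top z 0.023 topmid [ 0.6035 -0.1901] ext [0.063 0.066] bbox [ 0.572 -0.223] [ 0.635 -0.157] [201 107  78]
scene px 255 257 N 744 top z 0.184 topmid [0.6184 0.1286] ext [0.025 0.026] bbox [0.589 0.1  ] [0.65  0.162] [ 27  76 147]
scene px 313 263 N 731 top z 0.193 topmid [0.4758 0.1444] ext [0.026 0.026] bbox [0.445 0.105] [0.512 0.176] [146 143 137]
scene px 264 297 N 208 top z 0.070 topmid [0.595  0.2161] ext [0.035 0.034] bbox [0.577 0.199] [0.613 0.233] [146 145 140]
scene j2 0.05 29 [0.4754 0.1378] free [0.475  0.143  0.0253]
scene j2 0.07 27 [0.4752 0.1401] free [0.475  0.1443 0.0262]
scene j2 0.09 39 [0.4752 0.1421] free [0.4751 0.1441 0.0283]
scene j2 0.11 48 [0.4751 0.1446] free [0.4751 0.1446 0.03  ]Traceback (most recent call last):
  File "<stdin>", line 7, in <module>
    return umr_minimum(a, axis, None, out, keepdims, initial, where)
ValueError: zero-size array to reduction operation minimum which has no identity
```

View pics/j2.png

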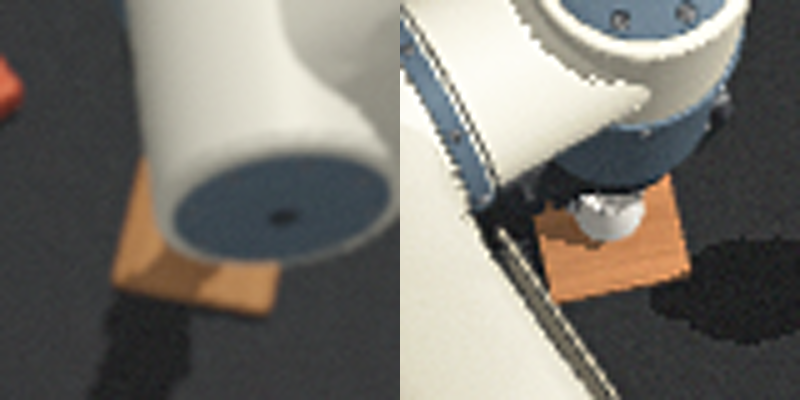

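The top crop shows the held jigger's lower edge at (612,241) in the crop, sides 578–645, over the coaster centred near (605,215).

```bash
python3 - <<'E'
from h import *
for z in(.024,):
    for c in((212,241),(212,207),(180,210),(245,208)): print(c,atz('top',294+c[0]/5,164+c[1]/5,z).round(4))
E
```

```text
(212, 241) [ 0.4388 -0.0908  0.024 ]
(212, 207) [ 0.4575 -0.0986  0.024 ]
(180, 210) [ 0.4629 -0.0806  0.024 ]
(245, 208) [ 0.4496 -0.1163  0.024 ]
```

```bash
python3 -m crank '0 -0.1 0.1 0 -1; 0 0 0.1 0 -1; 0 0 0.08 0 -1; 0 0 0.03 0 -1; 0 0 0 0 -1; 0 0 0 0 -1'; python3 -m crank '0 0 0.02 0 -1; 0 0 0.01 0 -1; 0 0 0 0 -1; 0 0 0 0 -1'
```

```text
time: 18.4
eef_pos: [0.4639, -0.0901, 0.0597]
tcp_rot: [1.0, -0.0, -0.0, 0.0]
wrist_force: [0.6, 0.3, -2.0]
opening: 0.0402
grasp_force: 25.3
time: 18.8
eef_pos: [0.4639, -0.09, 0.0585]
tcp_rot: [1.0, -0.0, 0.0, -0.0]
wrist_force: [-0.3, -0.2, -1.1]
opening: 0.04
grasp_force: 25.2
```

```bash
python3 -m crank '0 0 0.02 0 -1; 0 0 0 0 -1; 0 0 0 0 -1'|grep -E 'eef|wrist';  python3 -m crank '0 0 0.02 0 -1; 0 0 0 0 -1; 0 0 0 0 -1'|grep -E 'eef|wrist'
```

```text
eef_pos: [0.4645, -0.0901, 0.0583]
wrist_force: [0.5, 0.2, 5.2]
eef_pos: [0.465, -0.0902, 0.0582]
wrist_force: [-2.1, 0.5, 10.0]
```

```bash
python3 -m crank '0 0 -0.03 0 -1; 0 0 0 0 0; 0 0 0 0 0.2; 0 0 0 0 0.4; 0 0 0 0 0.6; 0 0 0 0 0.6; 0 0 0 0 0.6; 0 0 0 0 0.6'
python3 -m crank '0 0 -0.2 0 0.6; 0 0 -0.4 0 0.6; 0 0 -0.8 0 0.6; 0 0 -0.9 0 0.6; 0 0 -0.9 0 0.6; 0 0 -0.5 0 0.6; -0.1 0.5 0 0 0.6; -0.1 0.8 0 0 0.6'
python3 -m crank '-0.1 0.9 0 0 0.6; -0.1 0.9 0 0 0.6; -0.1 0.9 0 0 0.6; -0.1 0.9 0 0 0.6; 0 0.9 0 0 0.6; 0 0.2 0 0 0.6; 0 0 0 0 0.6'
python3 look.py b1 .439 -.333 .08 50
python3 - <<'E'
from m import *
for n in('scene','top'):
    z=np.load(f'{n}b1.npz'); clusters(n,z['im'],z['d'])
E
```

```text
time: 20.2
eef_pos: [0.4638, -0.09, 0.058]
tcp_rot: [1.0, -0.0, -0.0, 0.0]
wrist_force: [0.0, 0.3, -0.4]
opening: 0.068
grasp_force: 0.0
time: 21.0
eef_pos: [0.4564, -0.1416, 0.2078]
tcp_rot: [1.0, 0.001, 0.002, -0.0]
wrist_force: [0.3, -0.7, -0.2]
opening: 0.0685
grasp_force: 0.0
time: 21.7
eef_pos: [0.4393, -0.331, 0.206]
tcp_rot: [1.0, -0.001, -0.0, -0.0]
wrist_force: [-0.2, 0.0, 0.9]
opening: 0.0684
grasp_force: 0.0
scene origin 279 64 scale 4.0
top origin 365 126 scale 4.0
scene px 277 52 N 2144 top z 0.247 topmid [ 0.6218 -0.5985] ext [0.076 0.014] bbox [ 0.456 -0.606] [ 0.66  -0.406] [109 121 139]
scene px 377 58 N 1147 top z 0.091 topmid [ 0.3241 -0.5883] ext [0.114 0.014] bbox [ 0.15  -0.599] [ 0.404 -0.579] [149 147 141]
scene px 311 95 N 238 top z 0.090 topmid [ 0.496  -0.4351] ext [0.019 0.02 ] bbox [ 0.477 -0.445] [ 0.515 -0.412] [82 84 74]
scene px 330 92 N 42 top z 0.243 topmid [ 0.4426 -0.2831] ext [0.016 0.011] bbox [ 0.429 -0.292] [ 0.45  -0.277] [63 66 67]
scene px 328 120 N 280 top z 0.103 topmid [ 0.4392 -0.3307] ext [0.021 0.022] bbox [ 0.418 -0.345] [ 0.46  -0.
[... 942 characters left out ...]
.3427 -0.5917] ext [0.384 0.015] bbox [ 0.15  -0.603] [ 0.535 -0.582] [129 127 120]
top px 346 151 N 237 top z 0.023 topmid [ 0.6007 -0.1923] ext [0.063 0.064] bbox [ 0.569 -0.225] [ 0.632 -0.16 ] [216 101  75]
top px 240 177 N 505 top z 0.185 topmid [0.6181 0.1271] ext [0.029 0.027] bbox [0.586 0.096] [0.647 0.158] [ 23  54 112]
top px 334 202 N 257 top z 0.099 topmid [ 0.4588 -0.0918] ext [0.042 0.042] bbox [ 0.438 -0.125] [ 0.499 -0.071] [153 149 141]
top px 218 200 N 159 top z 0.070 topmid [0.5926 0.213 ] ext [0.037 0.036] bbox [0.574 0.195] [0.611 0.231] [127 124 118]
top px 253 226 N 513 top z 0.194 topmid [0.4718 0.1422] ext [0.027 0.027] bbox [0.442 0.11 ] [0.506 0.174] [134 130 123]
```

View pics/b1.png

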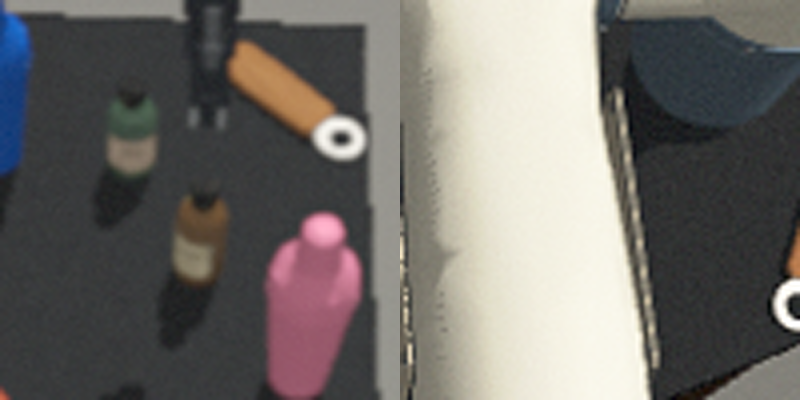

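The scene crop shows the fingers at (209,115), directly over the brown bottle's cap at (203,195), with the pink and green bottles clear. Jigger placement is within 2 mm. I descend.

```bash
python3 -m crank '0.04 0 0.6 0 0.6; 0 0 0.9 0 0.6; 0 0 0.9 0 0.6; 0 0 0.8 0 0.6; 0 0 0.6 0 0.6; 0 0 0.3 0 0.6; 0 0 0.15 0 0.6; 0 0 0 0 0.6' 30
python3 -m crank '0 0 0 0 0.3; 0 0 0 0 0.2; 0 0 0 0 0.1; 0 0 0 0 0; 0 0 0 0 -0.2; 0 0 0 0 -1; 0 0 0 0 -1; 0 0 0 0 -1'
python3 -m crank '0 0 0 0 -1; 0 0 0 0 -1; 0 0 -0.1 0 -1; 0 0 -0.3 0 -1; 0 0 -0.5 0 -1; 0 0 -0.5 0 -1; 0 0 -0.5 0 -1; 0 0 -0.5 0 -1'
```

```text
time: 22.6
eef_pos: [0.4417, -0.3297, 0.0364]
tcp_rot: [1.0, 0.0, 0.0, 0.0]
wrist_force: [-0.9, -0.1, 0.3]
opening: 0.0684
grasp_force: 0.0
time: 23.4
eef_pos: [0.4419, -0.3307, 0.0369]
tcp_rot: [1.0, 0.0, 0.001, 0.001]
wrist_force: [-0.4, -2.6, 5.3]
opening: 0.0382
grasp_force: 29.9
time: 24.2
eef_pos: [0.4409, -0.3294, 0.133]
tcp_rot: [1.0, -0.0, -0.0, -0.001]
wrist_force: [-0.7, -0.2, -1.9]
opening: 0.0382
grasp_force: 29.9
```

```bash
python3 -m crank '0 0 -0.8 0 -1; 0 0 -0.8 0 -1; 0 0 -0.2 0 -1; 0.07 -0.5 0 0 -1; 0.07 -0.8 0 0 -1; 0.07 -0.9 0 0 -1; 0.07 -0.9 0 0 -1; 0.07 -0.9 0 0 -1'
python3 -m crank '0.07 -0.9 0 0 -1; 0.07 -0.9 0 0 -1; 0.07 -0.9 0 0 -1; 0.07 -0.9 0 0 -1; 0.07 -0.8 0 0 -1; 0.03 -0.5 0 0 -1; 0 -0.1 0 0 -1; 0 0 0 0 -1'
```

```text
time: 25.0
eef_pos: [0.4545, -0.1682, 0.2036]
tcp_rot: [1.0, -0.0, -0.001, -0.001]
wrist_force: [0.2, 0.8, -1.3]
opening: 0.0379
grasp_force: 30.1
time: 25.8
eef_pos: [0.4701, 0.0304, 0.2037]
tcp_rot: [1.0, 0.0, -0.001, 0.0]
wrist_force: [-0.0, -0.3, -1.9]
opening: 0.0378
grasp_force: 30.1
```

```bash
python3 -m crank '0 0 0.6 0 -1; 0 0 0.9 0 -1; 0 0 0.9 0 -1; 0 0 0.8 0 -1; 0 0 0.5 0 -1; 0 0 0.25 0 -1; 0 0 0.08 0 -1; 0 0 0 0 -1'
python3 -m crank '0 0 0.02 0 -1; 0 0 0.02 0 -1; 0 0 0 0 -1; 0 0 0 0 -1'
```

```text
time: 26.6
eef_pos: [0.4711, 0.0297, 0.0434]
tcp_rot: [1.0, -0.0, 0.0, 0.0]
wrist_force: [0.2, -0.4, -1.4]
opening: 0.0381
grasp_force: 30.1
time: 27.0
eef_pos: [0.4709, 0.0301, 0.0416]
tcp_rot: [1.0, -0.0, 0.0, -0.0]
wrist_force: [-0.4, 0.3, -1.5]
opening: 0.038
grasp_force: 30.2
```

```bash
python3 -m crank '0 0 0.04 0 -1; 0 0 0.03 0 -1; 0 0 0.02 0 -1; 0 0 0 0 -1; 0 0 0 0 -1'|grep -E 'eef|wrist'; python3 -m crank '0 0 0.02 0 -1; 0 0 0 0 -1; 0 0 0 0 -1'|grep -E 'eef|wrist'
```

```text
eef_pos: [0.4707, 0.03, 0.0376]
wrist_force: [0.1, 0.7, -1.6]
eef_pos: [0.4708, 0.03, 0.037]
wrist_force: [0.2, -0.7, -0.5]
```

```bash
python3 -m crank '0 0 0.01 0 -1; 0 0 0 0 0; 0 0 0 0 0.2; 0 0 0 0 0.3; 0 0 0 0 0.4; 0 0 0 0 0.4; 0 0 0 0 0.4; 0 0 -0.1 0 0.4'
python3 -m crank '0 0 -0.4 0 0.4; 0 0 -0.8 0 0.4; 0 0 -0.9 0 0.6; 0 0 -0.9 0 0.6; 0 0 -0.9 0 0.6; 0.05 0.6 0 0 0.6; 0.05 0.9 0 0 0.6; 0.05 0.9 0 0 0.6'
python3 -m crank '0.05 0.9 0 0 0.6; 0.05 0.9 0 0 0.6; 0.05 0.9 0 0 0.6; 0.05 0.9 0 0 0.6; 0.05 0.9 0 0 0.6; 0.05 0.9 0 0 0.6; 0.05 0.9 0 0 0.6; 0.05 0.9 0 0 0.6'
python3 -m crank '0.05 0.9 0 0 0.6; 0.04 0.8 0 0 0.6; 0 0.3 0 0 0.6; 0 0 0 0 0.6; 0 0 0 0 0.6'
python3 look.py b2 .494 -.434 .08 45
python3 - <<'E'
from m import *
for n in('scene','top'):
    z=np.load(f'{n}b2.npz'); clusters(n,z['im'],z['d'])
E
```

```text
time: 28.6
eef_pos: [0.4703, 0.0299, 0.0402]
tcp_rot: [1.0, -0.0, -0.001, 0.0]
wrist_force: [-0.1, -0.3, -0.2]
opening: 0.06
grasp_force: 0.0
time: 29.4
eef_pos: [0.4767, -0.0668, 0.1972]
tcp_rot: [1.0, 0.001, 0.001, -0.0]
wrist_force: [0.9, 0.0, 0.5]
opening: 0.0688
grasp_force: 0.0
time: 30.2
eef_pos: [0.4923, -0.3555, 0.1967]
tcp_rot: [1.0, -0.0, 0.0, 0.0]
wrist_force: [0.8, -0.3, 0.2]
opening: 0.0683
grasp_force: 0.0
time: 30.7
eef_pos: [0.4961, -0.4335, 0.1964]
tcp_rot: [1.0, -0.0, -0.0, -0.0]
wrist_force: [0.1, -0.2, -0.9]
opening: 0.0683
grasp_force: 0.0
scene origin 266 42 scale 4.444444444444445
top origin 393 102 scale 4.444444444444445
scene px 324 48 N 6199 top z 0.224 topmid [ 0.5468 -0.492 ] ext [0.12  0.222] bbox [ 0.16  -0.606] [ 0.66  -0.381] [141 145 147]
scene px 310 95 N 240 top z 0.090 topmid [ 0.4961 -0.4351] ext [0.019 0.023] bbox [ 0.477 -0.447] [ 0.515 -0.414] [87 90 79]
scene px 356 139 N 744 top z 0.183 topmid [ 0.3623 -0.2315] ext [0.026 0.027] bbox [ 0.332 -0.257] [ 0.393 -0.199] [173 105 125]
scene px 272 165 N 234 top z 0.024 topmid [ 0.6034 -0.1915] ex
[... 970 characters left out ...]
opmid [ 0.6006 -0.1923] ext [0.061 0.064] bbox [ 0.57  -0.224] [ 0.631 -0.16 ] [138  64  48]
top px 240 177 N 509 top z 0.184 topmid [0.6177 0.1265] ext [0.027 0.026] bbox [0.587 0.096] [0.647 0.158] [ 29  74 155]
top px 334 202 N 256 top z 0.099 topmid [ 0.4588 -0.0917] ext [0.042 0.041] bbox [ 0.438 -0.125] [ 0.501 -0.071] [163 158 151]
top px 218 200 N 161 top z 0.070 topmid [0.5937 0.2133] ext [0.035 0.037] bbox [0.576 0.195] [0.611 0.232] [174 170 164]
top px 295 217 N 182 top z 0.103 topmid [0.466  0.0273] ext [0.018 0.019] bbox [0.447 0.008] [0.487 0.046] [74 57 41]
top px 253 226 N 512 top z 0.194 topmid [0.4731 0.142 ] ext [0.026 0.027] bbox [0.442 0.11 ] [0.506 0.173] [135 131 124]
```

View pics/b2.png

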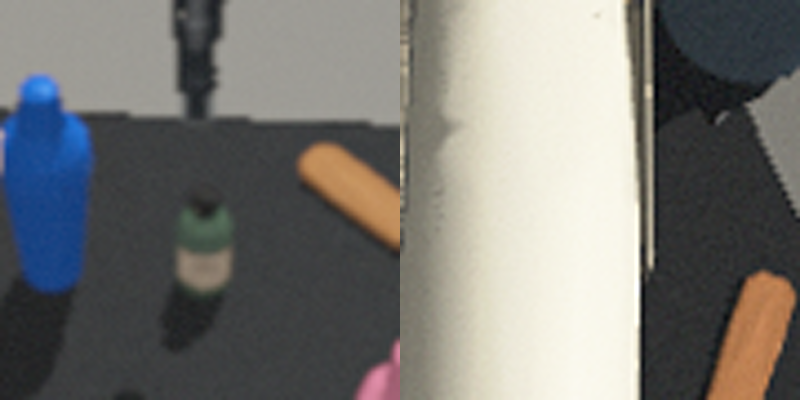

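The scene crop shows the fingers at (197,110), over the green bottle at (205,205), which is about 3 mm nearer to the robot. The tall bottle landed within 1–2 mm of the midpoint. I descend with -3 mm in x.

```bash
python3 -m crank '-0.07 0 0.6 0 0.6; 0 0 0.9 0 0.6; 0 0 0.9 0 0.6; 0 0 0.8 0 0.6; 0 0 0.5 0 0.6; 0 0 0.3 0 0.6; 0 0 0.15 0 0.6; 0 0 0 0 0.6' 30
python3 -m crank '0 0 0 0 0.3; 0 0 0 0 0.2; 0 0 0 0 0.1; 0 0 0 0 0; 0 0 0 0 -0.2; 0 0 0 0 -1; 0 0 0 0 -1; 0 0 0 0 -1'
python3 -m crank '0 0 0 0 -1; 0 0 0 0 -1; 0 0 -0.1 0 -1; 0 0 -0.3 0 -1; 0 0 -0.6 0 -1; 0 0 -0.8 0 -1; 0 0 -0.8 0 -1; 0 0 -0.8 0 -1'
```

```text
time: 31.6
eef_pos: [0.4935, -0.4337, 0.0307]
tcp_rot: [1.0, 0.0, 0.0, 0.0]
wrist_force: [-0.5, -0.5, 0.4]
opening: 0.0684
grasp_force: 0.0
time: 32.4
eef_pos: [0.4936, -0.4347, 0.0314]
tcp_rot: [1.0, -0.0, 0.001, 0.001]
wrist_force: [-1.0, -2.5, 5.0]
opening: 0.0374
grasp_force: 30.8
time: 33.2
eef_pos: [0.493, -0.4334, 0.1679]
tcp_rot: [1.0, -0.0, -0.0, -0.001]
wrist_force: [0.7, -1.5, -1.2]
opening: 0.0375
grasp_force: 30.3
```

```bash
python3 -m crank '0 -0.3 -0.2 0 -1; 0.1 -0.6 0 0 -1; 0.13 -0.9 0 0 -1; 0.13 -0.9 0 0 -1; 0.13 -0.9 0 0 -1; 0.13 -0.9 0 0 -1; 0.13 -0.9 0 0 -1; 0.13 -0.9 0 0 -1'
python3 -m crank '0.13 -0.9 0 0 -1; 0.13 -0.9 0 0 -1; 0.13 -0.9 0 0 -1; 0.13 -0.9 0 0 -1; 0.13 -0.8 0 0 -1; 0.13 -0.5 0 0 -1; 0 -0.2 0 0 -1; 0 0 0 0 -1'
python3 -m crank '0 0 0.3 0 -1; 0 0 0.6 0 -1; 0 0 0.8 0 -1; 0 0 0.8 0 -1; 0 0 0.5 0 -1; 0 0 0.3 0 -1; 0 0 0 0 -1; 0 0 0 0 -1'
python3 look.py b3 .557 .022 .04 45
python3 - <<'E'
from m import *
for n in('scene','top'):
    P=cloud(n,np.load(n+'b3.npz')['d'])
    for a in(.02,.04,.06):
        q=P[(P[...,2]>a)&(P[...,2]<a+.02)&(np.hypot(P[...,0]-.557,P[...,1]-.022)<.03)]
        if len(q)>15: f=least_squares(lambda k:np.hypot(q[:,0]-k[0],q[:,1]-k[1])-.0195,[.557,.022],loss='soft_l1',f_scale=.001).x; print(n,a,len(q),f.round(4))
E
```

```text
time: 34.0
eef_pos: [0.5278, -0.1798, 0.174]
tcp_rot: [1.0, -0.0, -0.001, -0.001]
wrist_force: [0.7, -0.1, -1.3]
opening: 0.0374
grasp_force: 30.4
time: 34.8
eef_pos: [0.5592, 0.023, 0.174]
tcp_rot: [1.0, 0.001, -0.001, -0.0]
wrist_force: [-0.1, -0.6, -2.2]
opening: 0.0379
grasp_force: 30.4
time: 35.6
eef_pos: [0.5604, 0.0215, 0.0432]
tcp_rot: [1.0, -0.0, 0.001, 0.0]
wrist_force: [0.1, 0.0, -1.8]
opening: 0.0375
grasp_force: 30.4
scene origin 239 182 scale 4.444444444444445
top origin 240 143 scale 4.444444444444445
top 0.02 25 [0.5611 0.0213]
top 0.04 27 [0.5615 0.022 ]
top 0.06 51 [0.5637 0.0221]
```

View pics/b3.png

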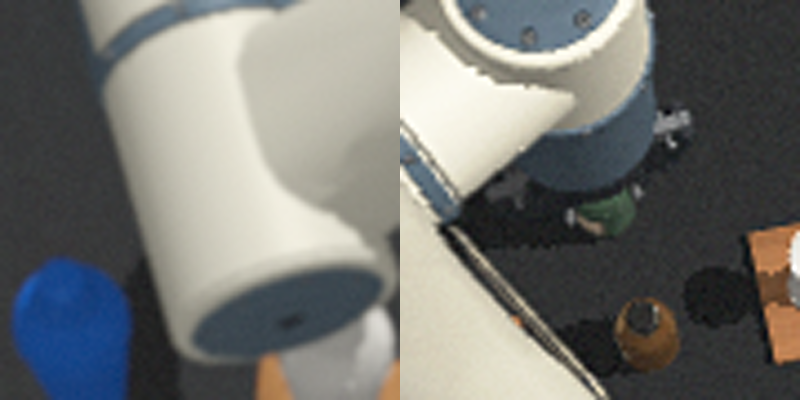

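The top crop shows the green bottle at (605,215) held behind the brown one at (648,335). I compare both fits in the same camera.

```bash
python3 - <<'E'
from m import *
P=cloud('top',np.load('topb3.npz')['d'])
for c in((.467,.028),(.561,.022)):
    for a,b in((.015,.04),(.025,.05),(.03,.065)):
        q=P[(P[...,2]>a)&(P[...,2]<b)&(np.hypot(P[...,0]-c[0],P[...,1]-c[1])<.03)]
        # near-side half only (facing camera, -x)
        for h in (0,1):
            s=q if h==0 else q[q[:,0]<c[0]-.004]
            f=least_squares(lambda k:np.hypot(s[:,0]-k[0],s[:,1]-k[1])-.0195,c,loss='soft_l1',f_scale=.001).x; print(c,a,h,len(s),f.round(4))
E
```

```text
(0.467, 0.028) 0.015 0 19 [0.4674 0.0268]
(0.467, 0.028) 0.015 1 19 [0.4674 0.0268]
(0.467, 0.028) 0.025 0 15 [0.4673 0.0268]
(0.467, 0.028) 0.025 1 15 [0.4673 0.0268]
(0.467, 0.028) 0.03 0 46 [0.4674 0.0268]
(0.467, 0.028) 0.03 1 36 [0.4676 0.027 ]
(0.561, 0.022) 0.015 0 28 [0.5611 0.0212]
(0.561, 0.022) 0.015 1 28 [0.5611 0.0212]
(0.561, 0.022) 0.025 0 31 [0.5614 0.0217]
(0.561, 0.022) 0.025 1 31 [0.5614 0.0217]
(0.561, 0.022) 0.03 0 47 [0.5615 0.022 ]
(0.561, 0.022) 0.03 1 47 [0.5615 0.022 ]
```

```bash
python3 -m crank '-0.1 -0.03 0 0 -1; 0 0 0.1 0 -1; 0 0 0.1 0 -1; 0 0 0.05 0 -1; 0 0 0 0 -1; 0 0 0 0 -1'|grep -E 'eef|wrist'; python3 -m crank '0 0 0.02 0 -1; 0 0 0.02 0 -1; 0 0 0 0 -1; 0 0 0 0 -1'|grep -E 'eef|wrist'
```

```text
eef_pos: [0.5559, 0.0232, 0.0324]
wrist_force: [-0.8, -0.1, -1.8]
eef_pos: [0.5562, 0.0232, 0.0314]
wrist_force: [-1.9, -0.0, 3.8]
```

```bash
python3 -m crank '0 0 0 0 0; 0 0 0 0 0.2; 0 0 0 0 0.3; 0 0 0 0 0.3; 0 0 0 0 0.3; 0 0 0 0 0.3; 0 0 -0.2 0 0.3; 0 0 -0.5 0 0.3'
python3 -m crank '0 0 -0.8 0 0.4; 0 0 -0.9 0 0.4; 0 0 -0.9 0 0.4; 0 0 -0.9 0 0.4; 0 0 -0.9 0 0.4; -0.1 0.6 0 0 0.4; -0.2 0.9 0 0 0.4; -0.2 0.9 0 0 0.4'
python3 -m crank '-0.2 0.9 0 0 0.4; -0.2 0.9 0 0 0.4; -0.2 0.9 0 0 0.4; -0.2 0.9 0 0 0.4; -0.2 0.9 0 0 0.4; -0.2 0.9 0 0 0.4; 0 0.3 0 0 0.4; 0 0 0 0 0.4'
python3 - <<'E'
from m import *
ims=[]
for n in('scene','top'):
    im,d=r.camera(n); np.savez(f'{n}e1.npz',im=im,d=d); clusters(n,im,d)
    P=cloud(n,d); o=[]
    for c in((.467,.028),(.556,.022)):
        q=P[(P[...,2]>.02)&(P[...,2]<.055)&(np.hypot(P[...,0]-c[0],P[...,1]-c[1])<.03)]
        o.append(least_squares(lambda k:np.hypot(q[:,0]-k[0],q[:,1]-k[1])-.0195,c,loss='soft_l1',f_scale=.001).x)
    print(n,'bitters',o,o[1]-o[0]); ims.append(cv2.resize(im[120:340,180:400],(400,400),interpolation=cv2.INTER_CUBIC))
save('e1.png',np.hstack(ims))
E
```

```text
time: 37.5
eef_pos: [0.5545, 0.0229, 0.058]
tcp_rot: [1.0, -0.0, -0.002, 0.0]
wrist_force: [0.8, 0.2, 0.0]
opening: 0.0556
grasp_force: 0.0
time: 38.3
eef_pos: [0.5356, -0.0735, 0.2358]
tcp_rot: [1.0, 0.0, 0.001, -0.0]
wrist_force: [0.5, -0.4, 0.4]
opening: 0.0596
grasp_force: 0.0
time: 39.1
eef_pos: [0.4873, -0.3022, 0.235]
tcp_rot: [1.0, -0.001, -0.0, 0.0]
wrist_force: [0.0, 0.4, 0.5]
opening: 0.0598
grasp_force: 0.0
scene px 363 59 N 1145 top z 0.084 topmid [ 0.3923 -0.5916] ext [0.1   0.011] bbox [ 0.15  -0.598] [ 0.467 -0.58 ] [148 146 140]
scene px 277 75 N 996 top z 0.182 topmid [ 0.6028 -0.4347] ext [0.023 0.031] bbox [ 0.526 -0.604] [ 0.66  -0.405] [ 63  92 136]
scene px 356 139 N 746 top z 0.183 topmid [ 0.3621 -0.2297] ext [0.027 0.026] bbox [ 0.332 -0.257] [ 0.393 -0.201] [165  99 118]
scene px 272 165 N 237 top z 0.024 topmid [ 0.6036 -0.1899] ext [0.064 0.064] bbox [ 0.572 -0.222] [ 0.635 -0.158] [200 106  77]
scene px 320 188 N 327 top z 0.100 topmid [ 0.4617 -0.0915] ext [0.041 0.043] bbox [ 0.441 -0.113] [ 0.482 -0.07 ] [146 142 136]
scene px 283 228 N 252 top z 0.09
[... 941 characters left out ...]
5 189 N 181 top z 0.091 topmid [0.5558 0.0211] ext [0.021 0.02 ] bbox [0.536 0.003] [0.573 0.041] [52 61 50]
top px 334 202 N 261 top z 0.100 topmid [ 0.4595 -0.0919] ext [0.043 0.041] bbox [ 0.438 -0.126] [ 0.5   -0.071] [164 158 150]
top px 218 200 N 158 top z 0.071 topmid [0.5948 0.2131] ext [0.036 0.036] bbox [0.577 0.195] [0.613 0.231] [132 129 123]
top px 295 217 N 181 top z 0.105 topmid [0.4655 0.0274] ext [0.02  0.019] bbox [0.447 0.008] [0.487 0.046] [75 58 41]
top px 253 226 N 512 top z 0.193 topmid [0.472  0.1426] ext [0.025 0.027] bbox [0.441 0.11 ] [0.517 0.186] [171 167 159]
top bitters [array([0.46715295, 0.02674864]), array([0.55571878, 0.0214039 ])] [ 0.08856583 -0.00534474]
```

View pics/e1.png

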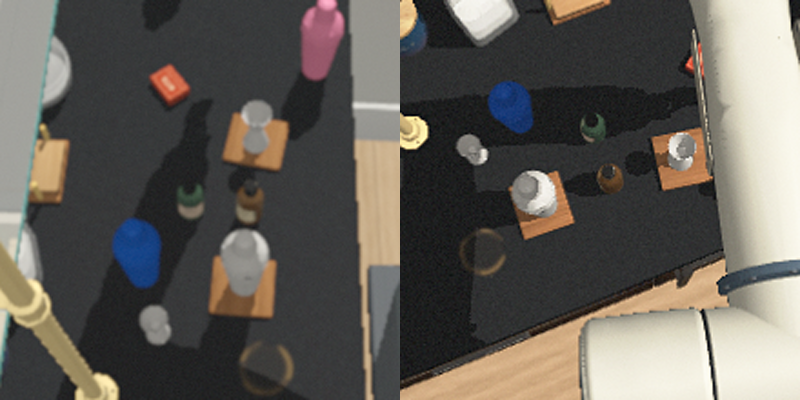

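Everything stands upright. The scene crop shows the shaker at (243,270), brown bottle (250,203), green bottle behind it (190,200) and jigger (256,128). Offsets are about 3 mm or less, and the small jigger and matchbox have not moved. I hand the job in.

```bash
python3 -c "
from cell import r
print(r.close_job())"
```

```text
the job is handed in; nothing more can be done
None
```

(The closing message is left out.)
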